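# Latch the gate of the stock crate

## Task

The slatted gate of the little wooden stock crate stands ajar. Lift its pivoting latch bar by the wooden ball, swing the gate home with the bar raised over the striker until it meets the tall back block of the catch, and let the bar drop into the pocket so that the gate stays latched, then let go. Be gentle with the catch and leave the rest of the stall as it is.

Things in the scene. Friction and masses are not known exactly. Their poses are not given: they have to be found in the camera images.
- hinge (a point): Point on the gate's upright hinge axis, 100 mm above the table, at the left end of the crate's front. Frame: z up, x into the crate, y along its front. The closed gate lies along -y from here. The slatted wood crate (270 wide, 200 deep, 100 high, open top) is fixed, at a varying place and yaw; the catch post is at the other end of its front.
- gate (a joint): Angle of the slatted gate (200 wide, 100 high, 16 thick) about the hinge, rad: 0 = in line with the crate's front; grows as it opens, range -0.08 to 1.1: a point r along it is at (-r sin a, -r cos a) of the hinge frame. Stays where left (friction under 1 N at the ball). Reads -0.065 to 0.065 with the bar in the pocket (by where the catch is clamped), 0.09 or more with it in front of the striker.
- bar (a joint): Angle of the latch bar, rad: 0 = level, fully down (on a stop while the gate is open, and when seated in the pocket); grows as its free end is lifted, to 0.7; falls by its weight (about 200 g). Dark steel strip 8 thick, 16 high, over the gate's top rail (100 mm high) in the gate's plane; its tip, 255 mm from the hinge axis, passes the gate's free edge and reaches over the catch.
- pivot (a point): Pivot of the latch bar, at the bar's mid-height, 116 mm above the table, 30 mm along the gate from the hinge axis. Frame turns with the bar: at bar angle 0, -y points along the bar to its tip, x across the gate, z up.
- knob (a point): Centre of the plain wooden ball, 24 mm across, on an 8 mm stem on the bar: 130 mm along the bar from the pivot and 36 mm above its mid-height. At bar angle b it is 30 + 130 cos b - 36 sin b mm from the hinge axis and 116 + 130 sin b + 36 cos b mm above the table. Bar's top 28 mm below it. Pinch it from above, fingers closing across the gate; clear for 50 mm around. Axes as the pivot's.
- catch_plate: Slotted steel plate 88 x 30 x 3 on top of the catch post: origin at its underside's centre, 100 mm above the table, 230 mm from the hinge axis, axes as the hinge frame. It carries the dark steel catch, clamped in the slot at an unmeasured place: the pocket's centre lies anywhere from 12 mm before (-x) to 12 mm behind (+x) the plate's origin; find the back block by feel, in a slow swing.
- pocket (a point): NOMINAL pocket centre (mid-slot, fixed to the plate, true one up to 12 mm off along x), 108 mm above the table, at the lowered bar's underside. From -x to +x: blunt striker 24 thick, top 16 mm above this point; pocket 12 wide; rigid back block 24 thick, top 57 mm above it; all 26 long in y. Bar angle 0.09 just clears the striker; 0.12 to 0.22 clears it and meets the block. Over 15 N is too hard.
- pliers_a: Bystander: pliers lying on the table beside the catch post, about 155 long, 10 high; origin at the pivot, underside.
- pliers_b: Bystander: pliers lying on the table beside the hinge side of the crate, about 155 long, 10 high; origin at the pivot, underside.
- jar_a: Bystander: lidded glass bead jar, 56 across, 75 high, standing in the crate; origin at its underside.
- jar_b: Bystander: the same kind of jar, standing in the crate; origin at its underside.
- star_frame: Bystander: wire star, 150 across, lying on the round wood slice at the left; origin at its centre.
- moon_frame: Bystander: wire crescent, 140 across, lying on the table at the right; origin near its centre.

How it is judged (in metres and radians):
On the way, in this order (a step that is already met when the one before it is completed fails the run):
1. the bar is lifted while the gate is still out (value of joint bar above 0.085 rad and value of joint gate above 0.15 rad), for 0.1 s.
2. the gate is swung home with the bar raised over the striker (value of joint gate below 0.075 rad and value of joint bar above 0.05 rad), for 0.02 s.
At the end, for the whole second after the job is handed in: The bar has dropped fully into the catch's pocket behind the striker (bar angle under 0.02 rad with the gate angle under 0.075 rad, which only the pocket allows), gate at rest (value of joint gate below 0.075 rad and value of joint bar below 0.02 rad and velocity of joint gate between -0.05 and 0.05 rad/s); the robot touches nothing.
It fails at once if something presses on the catch with more than 15 N (contact force between catch_plate and anything else above 15 N).
It fails at once if a bystander is moved more than 20 mm (distance of any of pliers_a, pliers_b, jar_a, jar_b, star_frame, moon_frame from where it was at the start of the episode above 0.02 m).
It also fails if it takes over 58 s, if anything falls off the work surface, if the arm or the gripper's body presses on something with over 40 N, if the wrist force passes 120 N, or if a joint passes its speed limit or range.

## Robot

A 6-joint arm with a two-finger parallel gripper is mounted at the origin on the work surface. World frame = base frame: x ahead of the robot, y to its left, z up, the work surface at z = 0. Lengths are in mm, angles in rad, forces in N, time in s.
With the tool pointing down it reaches from about 350 to 975 mm from the base axis. Payload 17.4 kg.
Tool frame: the origin (TCP) lies midway between the tips of the shut fingers; the grasp point (between the pads) lies 19 mm behind it; z points along the fingers, y is the line along which they close (so a half turn about z gives the same grasp; the last joint's range is limited). The gripper opens to 85 mm and grips with 20 to 120 N. Pads are 22 mm wide; open, the fingers measure 114 mm over their backs; the gripper's body (76 mm by 85 mm) begins 54 mm behind the grasp point. The pads swing forward as they close: fully open they stand 13 mm farther back than shut.
Start: joints at [-1.248, 0.116, 1.442, -0, 1.584, -0.038], TCP at [238.281, -631.549, 209.103] pointing down, gripper open.
Joint ranges: [-2.83, 2.83], [-0.83, 2.19], [0.07, 2.5], [-1.14, 4.28], [0.01, 3], [-2.97, 2.97]. Speed limits (rad/s): [1.89, 1.89, 2.22, 3.14, 3.14, 3.14].

## Interface

Orientations are given as [roll, pitch, yaw] about the fixed x, y, z axes, in that order (R = Rz(yaw) Ry(pitch) Rx(roll)).
In Python, from bench import arm, capture, job, silhouettes gives the robot as it stands.
- The arm moves only by the shell command python3 -m inch 'ROWS'. ROWS is JSON, one flat list of numbers, 7 for each row, row after row: the shift along the tool's x, y, z in mm, then the turn, a rotation vector about the tool's x, y, z in degrees, then the closure in counts, from 0 (fully open) to 255 (shut). A call has 1 to 12 rows; each row shifts and turns the commanded pose from where the row before left it, along the tool's axes as they then stand; what a row does not reach is not made up. A row lasts 1/8 s, in which the tool goes at most 62.5 mm and 10.7 degrees, less where a joint would pass 70% of its speed; a pose out of reach is approached as far as the arm can. A call is refused whole if a number of a shift passes 62.5 or a number of a turn 10.7, either way. A call with a gripper value outside its range is refused whole. The fingers move at their own pace and stop on an object; the grip force is fixed at half the most. Time passes only in rows, so rows that do not move let the fingers close. It gives the time, the measured TCP pose, the force, the opening and the grip force at its end, in the units of the state.
- arm.sense(): the state, without advancing time (a new reading comes with each control period).
- capture(name): name is "scene" or "top" or "wrist"; returns a dict with "img" (400x640x3 uint8, blue, green, red), "intrinsics" (3x3 intrinsics, pixels), "distortion" ([k1, k2, p1, p2, k3] as OpenCV has them; the pictures are not rectified), "world_from_camera" (4x4, takes a point from camera to world coordinates). Camera axes: x right, y down, z forward; pixel columns grow to the right and rows downward; lengths in mm; the calibration is good to about 2 mm. A picture is of the moment at which its call begins. There is no depth.
- job.close_job(): hands the job in; it is judged then, once.
Trained networks look in the newest picture that a camera, given by its name, has taken for a name from the list of things; names that differ only in an ending like _2 or _b are one class to them, and where a whole thing is asked for, a point or a joint stands for the part that bears it (a point fixed in the world has none). Each returns a list of dicts, best first, with "p" (0 to 1); they miss things now and then, are a little off and sometimes report something else, mostly with a low value. They report only what shows in the picture. A call takes as long as a camera call.
- silhouettes(camera, query): "mask" (400x640 bool, what is visible of it) and "at" ([column, row] in pixels, amid what is visible of it).
The state is a dict: "clock": time; "joints": joint angles; "qvel": joint speeds; "joint_efforts": joint torques, N m; "eef_pos": TCP position; "ee_rot": TCP orientation; "contact_force": force on the tool from outside, world axes, zero at the start; "moment": the same for the moment, N m; "gripper_width": opening from 0.0 (shut) to 1.0 (fully open); "grasp_force": force on a finger pad.
Only numpy, scipy, OpenCV 4.12 (cv2) and the standard library are available. Lean on these libraries where they do the work, as an engineer would, in place of code of your own. Each camera call takes 0.05 s, during which the arm holds its last target. There are 200 camera calls.

## Working session

There is one attempt and no reset: what is moved stays moved. The work goes in short steps, Python scripts to look and compute and a shell command to move; the robot and the scene stay as the last step left them, time stands still between calls to the robot, and variables do not carry over. Pictures are saved under pics/ and viewed, at most 10 in all, crops included, and the job is handed in when it is done.

```bash
ls; mkdir -p pics; cat > h.py <<'E'
import numpy as np, cv2
from bench import arm, capture, job, silhouettes
from scipy.spatial.transform import Rotation as R
def ray(c,px):
    K=np.array(c["intrinsics"],float);d=np.array(c["distortion"],float);T=np.array(c["world_from_camera"],float)
    u=cv2.undistortPoints(np.array([[px]],float),K,d)[0,0]
    v=T[:3,:3]@np.array([u[0],u[1],1]);return T[:3,3],v/np.linalg.norm(v)
def tri(rs):
    A=sum(np.eye(3)-np.outer(v,v) for o,v in rs);b=sum((np.eye(3)-np.outer(v,v))@o for o,v in rs)
    p=np.linalg.solve(A,b);return p,[np.linalg.norm((np.eye(3)-np.outer(v,v))@(p-o)) for o,v in rs]
def atz(c,px,z):
    o,v=ray(c,px);return o+v*(z-o[2])/v[2]
E
python3 - <<'E'
from h import *
s=arm.sense();print({k:np.round(v,3).tolist() for k,v in s.items()})
C={n:capture(n) for n in("scene","top")}
for n in C:
    cv2.imwrite(f"pics/{n}0.png",C[n]["img"]);print(n,np.round(C[n]["world_from_camera"],2).tolist())
    for q in("knob","gate","bar","catch_plate","hinge","pocket"):
        for r in silhouettes(n,q)[:2]:
            m=r["mask"];print(n,q,round(r["p"],2),r["at"],m.sum(),atz(C[n],r["at"],100).round())
E
```

```text
pics
{'clock': 0.0, 'joints': [-1.248, 0.116, 1.442, 0.0, 1.584, -0.038], 'qvel': [0.001, -0.001, 0.0, -0.0, -0.001, -0.0], 'joint_efforts': [-0.001, -73.199, -63.249, -0.0, 0.006, 0.0], 'eef_pos': [238.204, -631.321, 208.351], 'ee_rot': [-3.14, -0.0, 0.361], 'contact_force': [0.163, -0.294, 0.729], 'moment': [0.029, -0.011, 0.031], 'grasp_force': 0.0, 'gripper_width': 1.0}
scene [[0.47, 0.67, -0.57, 1239.43], [0.88, -0.37, 0.3, -317.17], [-0.01, -0.64, -0.77, 984.55], [0.0, 0.0, 0.0, 1.0]]
scene knob 0.81 [303.3, 185.6] 484 [489.  17. 100.]
scene knob 0.16 [394.4, 234.0] 416 [743. 141. 100.]
scene gate 0.62 [318.9, 205.5] 2086 [571.  21. 100.]
scene bar 0.61 [300.3, 186.9] 620 [489.   7. 100.]
scene catch_plate 0.67 [269.1, 228.2] 392 [ 577. -124.  100.]
scene hinge 0.71 [322.8, 252.0] 8135 [705. -40. 100.]
scene pocket 0.76 [269.8, 228.7] 389 [ 579. -123.  100.]
top [[0.01, -0.98, 0.18, 368.45], [-1.0, -0.02, -0.02, 25.78], [0.02, -0.18, -0.98, 1266.22], [0.0, 0.0, 0.0, 1.0]]
top knob 0.62 [310.3, 223.7] 302 [512.   6. 100.]
top knob 0.55 [245.1, 172.7] 356 [660. 198. 100.]
top gate 0.79 [304.5, 221.9] 596 [517.  22. 100.]
top bar 0.75 [310.1, 229.4] 195 [496.   6. 100.]
top catch_plate 0.78 [357.0, 198.3] 291 [ 589. -129.  100.]
top catch_plate 0.71 [249.1, 177.5] 99 [645. 186. 100.]
top hinge 0.76 [321.5, 176.4] 6125 [652. -25. 100.]
top pocket 0.69 [355.4, 201.1] 357 [ 580. -124.  100.]
```

```bash
python3 - <<'E'
import cv2
a=cv2.imread("pics/top0.png")[110:290,190:430];b=cv2.imread("pics/scene0.png")[120:300,210:450]
cv2.imwrite("pics/c0.png",cv2.vconcat([cv2.resize(a,(400*2,600))[0:600][:, :][::1][::2,:,:],cv2.resize(b,(800,300))]) if 0 else cv2.hconcat([cv2.resize(a,(400,300)),cv2.resize(b,(400,300))]))
cv2.imwrite("pics/c1.png",cv2.resize(a,(800,600),interpolation=cv2.INTER_CUBIC))
cv2.imwrite("pics/c2.png",cv2.resize(b,(800,600),interpolation=cv2.INTER_CUBIC))
E
```

```text
(no output)
```

View pics/c1.png

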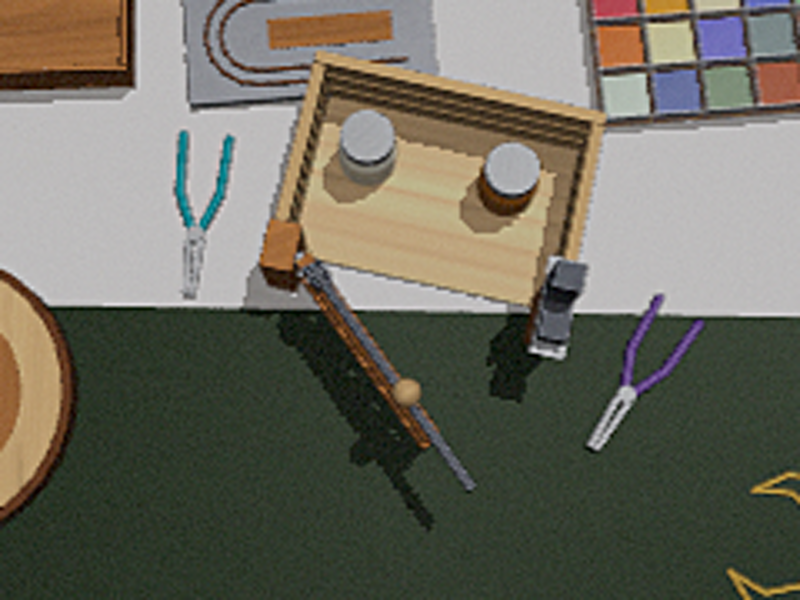

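View pics/c2.png

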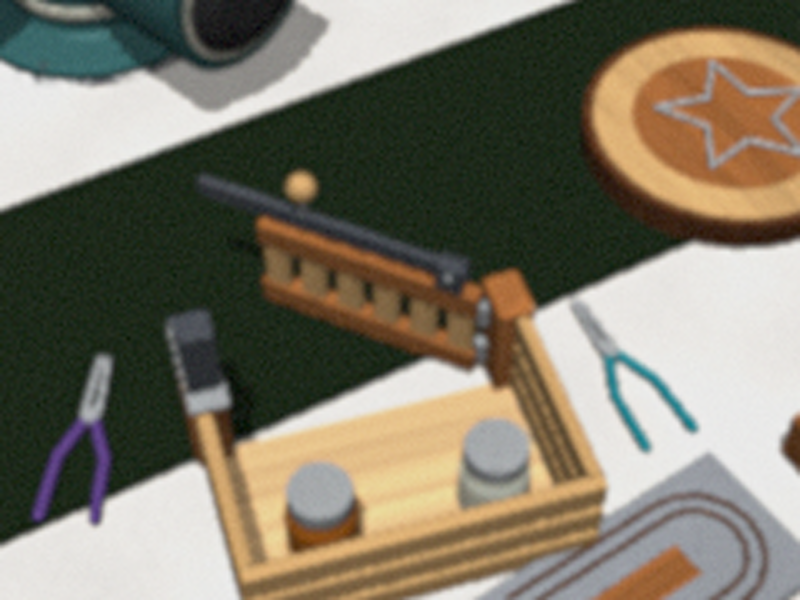

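The top view shows the ball at about (312,228) and the bar tip at (332,256). The catch is at about (357,200), with its back block towards the crate. In the scene view the ball is at (300,176) and the bar tip at (271,175).

```bash
python3 - <<'E'
from h import *
C={n:capture(n) for n in("scene","top")}
t=lambda x,y:(190+x*.3,110+y*.3); s=lambda x,y:(210+x*.3,120+y*.3)
for n,a,b in(("ball",(406,392),(301,186)),("tip",(472,487),(203,182)),("hingeblock",(283,240),(505,288)),("pivot",(318,278),(452,270)),("blocktop",(568,273),(190,322)),("plate near-left corner",(531,353),(0,0))):
    if b[0]: 
        p,e=tri([ray(C["top"],t(*a)),ray(C["scene"],s(*b))]);print(n,p.round(1),np.round(e,1))
    for z in(103,116,152):print("  ",z,atz(C["top"],t(*a),z).round(1),atz(C["scene"],s(*b),z).round(1) if b[0] else "")
E
```

```text
ball [496.2   4.2 150.9] [2. 2.]
   103 [500.9   1.4 103. ] [454.2  24.7 103. ]
   116 [499.5   1.7 116. ] [465.8  19.6 116. ]
   152 [495.4   2.4 152. ] [497.9   5.7 152. ]
tip [421.5 -51.6 115.9] [3.3 3.3]
   103 [420.9 -55.5 103. ] [410.7 -44.6 103. ]
   116 [420.3 -54.6 116. ] [422.9 -48.6 116. ]
   152 [418.7 -52.1 152. ] [456.8 -59.7 152. ]
hingeblock [632.1 111.2 107.5] [1.3 1.3]
   103 [632.5 110.3 103. ] [629.4 114.6 103. ]
   116 [629.6 109.4 116. ] [638.4 108.3 116. ]
   152 [621.4 106.8 152. ] [663.3  90.6 152. ]
pivot [598.8  81.3 111.3] [2.9 2.9]
   103 [599.2  79.  103. ] [593.6  87.8 103. ]
   116 [596.7  78.4 116. ] [603.1  81.9 116. ]
   152 [589.5  76.8 152. ] [629.5  65.3 152. ]
blocktop [ 594.  -129.4  168.2] [0.3 0.3]
   103 [ 607.3 -138.8  103. ] [ 542.5 -114.1  103. ]
   116 [ 604.6 -137.   116. ] [ 552.8 -117.1  116. ]
   152 [ 597.2 -131.9  152. ] [ 581.3 -125.4  152. ]
   103 [ 536.3 -106.1  103. ] 
   116 [ 534.4 -104.7  116. ] 
   152 [ 529.2 -100.6  152. ]
```

```bash
python3 -m inch '[38.8,-41.9,-7.7,0,0,0,0,38.8,-41.9,-7.7,0,0,0,0,38.8,-41.9,-7.7,0,0,0,0,38.8,-41.9,-7.7,0,0,0,0,38.8,-41.9,-7.7,0,0,0,0,38.8,-41.9,-7.7,0,0,0,0,38.8,-41.9,-7.7,0,0,0,0,38.8,-41.9,-7.7,0,0,0,0,38.8,-41.9,-7.7,0,0,0,0,38.8,-41.9,-7.7,0,0,0,0,38.8,-41.9,-7.7,0,0,0,0,38.8,-41.9,-7.7,0,0,0,0]'
python3 -m inch '[0,0,0,0,0,-8,0,0,0,0,0,0,-8,0,0,0,0,0,0,0,0]'
cat >> h.py <<'E'
def delta(p,yaw=None):
    s=arm.sense();q=R.from_euler("xyz",s["ee_rot"]);d=q.inv().apply(np.array(p)-s["eef_pos"])
    dy=None if yaw is None else (-(yaw-np.degrees(s["ee_rot"][2]))+180)%360-180
    return d.round(1),dy,np.round(s["contact_force"],1),s["clock"]
E
python3 - <<'E'
from h import *
c=capture("wrist");cv2.imwrite("pics/w0.png",c["img"]);print(np.round(c["world_from_camera"],2).tolist())
s=arm.sense();print(s["eef_pos"],s["ee_rot"])
t=capture("top")
for q in("knob","bar","gate"):
    for r in silhouettes("wrist",q)[:2]:
        print(q,round(r["p"],2),r["at"],r["mask"].sum(),atz(c,r["at"],152).round(1),atz(c,r["at"],124).round(1))
f=lambda x,y:(190+x*.3,110+y*.3)
a,b=atz(t,f(318,57),100),atz(t,f(604,118),100);print(a,b,np.degrees(np.arctan2(*(a-b)[1::-1])))
E
```

```text
clock: 2.3
eef_pos: [496.7, 5.2, 302.0]
ee_rot: [3.141, -0.001, 0.361]
contact_force: [1.8, -0.4, -0.4]
gripper_width: 1.002
grasp_force: 0.0
clock: 2.68
eef_pos: [496.4, 3.4, 301.6]
ee_rot: [3.142, -0.0, 0.64]
contact_force: [-0.2, -0.2, -0.4]
gripper_width: 0.998
grasp_force: 0.0
[[0.6, -0.76, -0.25, 559.62], [-0.8, -0.57, -0.18, 49.4], [0.0, 0.31, -0.95, 466.7], [0.0, 0.0, 0.0, 1.0]]
[496.37477825   3.24293656 301.58421656] [ 3.14149649e+00 -1.28789453e-04  6.36973335e-01]
knob 0.92 [319.4, 155.3] 1949 [512.8  15.7 152. ] [508.7  12.7 124. ]
bar 0.96 [318.2, 150.9] 1940 [515.6  19.3 152. ] [511.7  16.6 124. ]
gate 0.8 [323.1, 119.8] 3195 [542.4  33.3 152. ] [540.8  31.8 124. ]
[802.16084702  84.0120426  100.        ] [ 750.06902493 -172.97909194  100.        ] 78.5414565474132
```

View pics/w0.png

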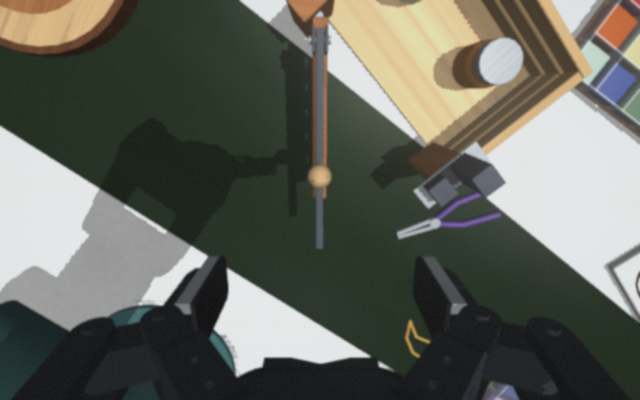

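The wrist view shows the bar running straight down column 319. The ball is at (319,176), the tip at (319,248) and the catch around (455,175).

```bash
python3 - <<'E'
from h import *
C={n:capture(n) for n in("scene","top","wrist")}
w=C["wrist"]
p,e=tri([ray(w,(319.3,176)),ray(C["top"],(311.8,227.6)),ray(C["scene"],(300.3,175.8))]);print("ball",p.round(1),np.round(e,1))
p2,e2=tri([ray(w,(319.3,248)),ray(C["top"],(331.6,256.1)),ray(C["scene"],(270.9,174.6))]);print("tip",p2.round(1),np.round(e2,1))
print(atz(w,(319.3,176),152),atz(w,(319.3,248),124),atz(w,(320,38),120))
d=(p-p2)[:2];a=np.degrees(np.arctan2(d[1],d[0]));print("line",a)
u=(atz(w,(320,60),124)-atz(w,(319.3,246),124))[:2];print("line wrist",np.degrees(np.arctan2(u[1],u[0])))
E
```

```text
ball [496.2   3.8 151.4] [0.9 1.6 2.5]
tip [420.8 -52.5 118.4] [3.3 2.  5. ]
[495.8867454    3.00231142 152.        ] [420.08522157 -53.0458217  124.        ] [601.63097035  80.61317101 120.        ]
line 36.736833677984805
line wrist 36.337117592588505
```

```bash
python3 -m inch '[0,0,40,0,0,0,0,0,0,40,0,0,0,0,0,0,40,0,0,0,0,0,0,30,0,0,0,0,0,0,20,0,0,0,0,0,0,0,0,0,0,0]'
python3 - <<'E'
from h import *
c=capture("wrist");cv2.imwrite("pics/w1.png",c["img"]);print(arm.sense()["eef_pos"],arm.sense()["contact_force"])
E
```

```text
clock: 3.82
eef_pos: [496.0, 3.2, 130.6]
ee_rot: [-3.14, 0.001, 0.64]
contact_force: [-0.8, -0.0, 0.7]
gripper_width: 1.0
grasp_force: 0.0
[496.53580006   3.21737493 131.95896793] [-0.6378947   0.29747457  0.65301514]
```

View pics/w1.png

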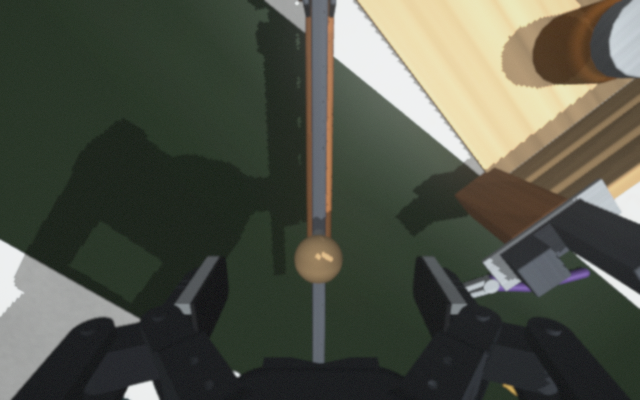

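The ball is at (319,260), midway between the finger pads, so I can close on it.

```bash
python3 -m inch '[0,0,0,0,0,0,255,0,0,0,0,0,0,255,0,0,0,0,0,0,255,0,0,0,0,0,0,255,0,0,0,0,0,0,255,0,0,0,0,0,0,255,0,0,0,0,0,0,255]'
```

```text
clock: 4.75
eef_pos: [496.7, 3.2, 132.3]
ee_rot: [3.141, -0.001, 0.64]
contact_force: [-1.7, -0.6, 5.8]
gripper_width: 0.206
grasp_force: 57.8
```

```bash
python3 - <<'E'
from h import *
c=capture("wrist");a=c["img"][150:400,160:480]
s=capture("scene");b=s["img"][120:230,230:370]
cv2.imwrite("pics/w2.png",cv2.hconcat([cv2.resize(a,(400,312)),cv2.resize(b,(397,312),interpolation=cv2.INTER_CUBIC)]))
E
```

```text
(no output)
```

View pics/w2.png

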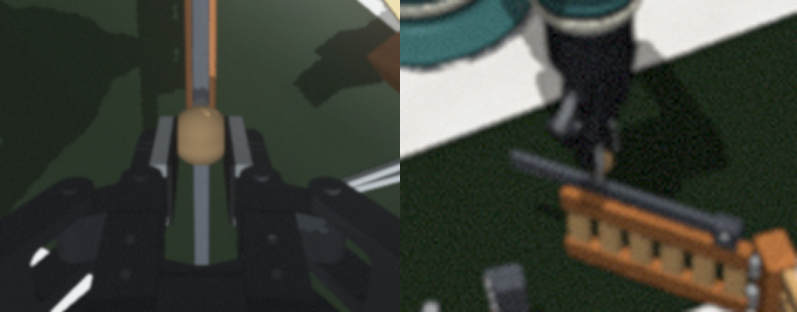

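The pads close on both sides of the ball. I'll lift along the arc to a bar angle of about 0.17.

```bash
python3 -m inch '[0.6,0,-2.5,0,0,0,255,0.9,0,-2.9,0,0,0,255,1,0,-2.8,0,0,0,255,1,0,-2.7,0,0,0,255,0,0,0,0,0,0,255]'
python3 -m inch '[1.1,0,-2.8,0,0,0,255,1.1,0,-2.7,0,0,0,255,1.1,0,-2.6,0,0,0,255,1.2,0,-2.5,0,0,0,255,0,0,0,0,0,0,255,0,0,0,0,0,0,255]'
python3 - <<'E'
from h import *
t=capture("top");c=capture("wrist");a=c["img"][100:400,120:520]
s=capture("scene");b=s["img"][120:230,230:370]
cv2.imwrite("pics/w3.png",cv2.hconcat([cv2.resize(a,(400,300)),cv2.resize(b,(382,300),interpolation=cv2.INTER_CUBIC)]))
E
```

```text
clock: 5.48
eef_pos: [499.3, 5.5, 142.6]
ee_rot: [-3.142, -0.0, 0.64]
contact_force: [0.8, 1.8, -3.1]
gripper_width: 0.208
grasp_force: 57.0
clock: 6.22
eef_pos: [503.0, 8.2, 153.0]
ee_rot: [-3.142, -0.0, 0.64]
contact_force: [4.5, 3.3, -5.8]
gripper_width: 0.206
grasp_force: 56.7
```

View pics/w3.png

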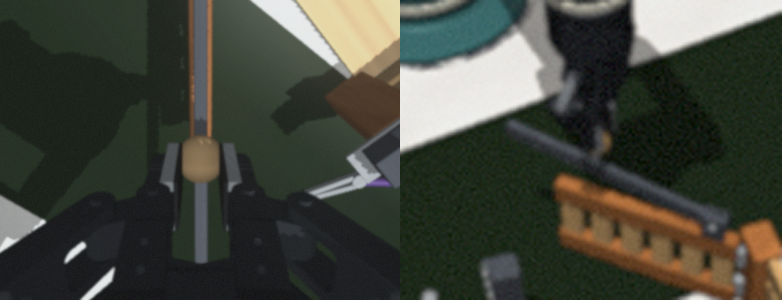

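The bar has lifted, at about 0.16 rad, and the gate has stayed out. Next comes the swing.

```bash
python3 -m inch '[0.5,2.7,0,0,0,-1,255,0.5,5.33,0,0,0,-2,255,0.1,5.33,0,0,0,-2,255,0.1,5.33,0,0,0,-2,255,0.1,5.33,0,0,0,-2,255,0.1,5.33,0,0,0,-2,255,0.1,5.33,0,0,0,-2,255,0.1,5.33,0,0,0,-2,255,0.1,5.33,0,0,0,-2,255,0.1,5.33,0,0,0,-2,255,0.1,2.7,0,0,0,-1,255,0,0,0,0,0,0,255]'
```

```text
clock: 7.88
eef_pos: [542.2, -28.1, 153.0]
ee_rot: [-3.141, 0.001, 0.989]
contact_force: [-1.7, -2.0, -1.4]
gripper_width: 0.21
grasp_force: 57.7
```

```bash
python3 -m inch '[0.1,5.33,0,0,0,-2,255,0.1,5.33,0,0,0,-2,255,0.1,5.33,0,0,0,-2,255,0.1,5.33,0,0,0,-2,255,0.1,5.33,0,0,0,-2,255,0.1,4,0,0,0,-1.5,255,0,0,0,0,0,0,255,0,0,0,0,0,0,255]'
python3 - <<'E'
from h import *
t=capture("top");c=capture("wrist");a=c["img"]
cv2.imwrite("pics/w4.png",cv2.vconcat([cv2.resize(a[80:380,240:640],(640,480))[:,:640]]))
E
```

```text
clock: 8.88
eef_pos: [569.3, -42.0, 153.0]
ee_rot: [3.141, 0.0, 1.189]
contact_force: [-1.1, -1.9, -2.4]
gripper_width: 0.207
grasp_force: 57.7
```

View pics/w4.png

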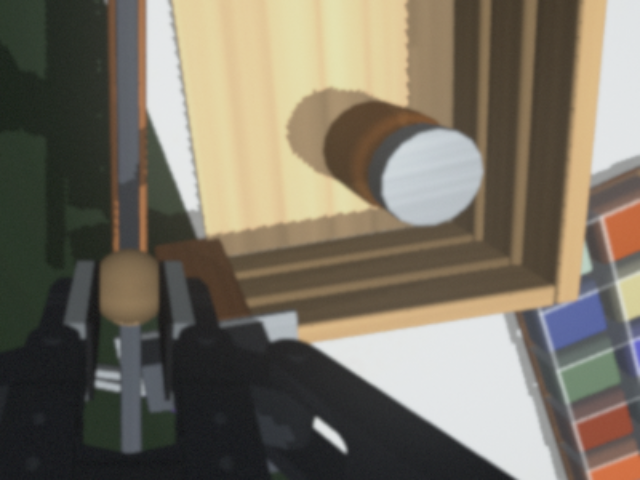

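The bar tip is coming over the striker, whose front face shows at about (155,370) in the crop. I'll continue more slowly.

```bash
python3 -m inch '[0.02,2.66,0,0,0,-1,255,0.02,2.66,0,0,0,-1,255,0.02,2.66,0,0,0,-1,255,0.02,2.66,0,0,0,-1,255,0,1.33,0,0,0,-0.5,255,0,1.33,0,0,0,-0.5,255,0,0,0,0,0,0,255]'
python3 -m inch '[0,0.66,0,0,0,-0.25,255,0,0.66,0,0,0,-0.25,255,0,0.66,0,0,0,-0.25,255,0,0.66,0,0,0,-0.25,255,0,0,0,0,0,0,255]'
```

```text
clock: 9.85
eef_pos: [582.0, -46.3, 153.0]
ee_rot: [3.142, -0.0, 1.277]
contact_force: [-0.7, -2.2, -2.3]
gripper_width: 0.209
grasp_force: 57.7
clock: 10.48
eef_pos: [584.5, -47.0, 153.0]
ee_rot: [3.142, -0.0, 1.295]
contact_force: [-0.6, -2.3, -2.6]
gripper_width: 0.206
grasp_force: 57.6
```

```bash
for i in 1; do python3 -m inch '[0,0.33,0,0,0,-0.12,255,0,0.33,0,0,0,-0.13,255,0,0.33,0,0,0,-0.12,255,0,0.33,0,0,0,-0.13,255]'; done; python3 -m inch '[0,0.33,0,0,0,-0.12,255,0,0.33,0,0,0,-0.13,255,0,0.33,0,0,0,-0.12,255,0,0.33,0,0,0,-0.13,255]'
```

```text
clock: 10.98
eef_pos: [585.8, -47.4, 153.0]
ee_rot: [-3.142, -0.0, 1.303]
contact_force: [-1.1, -1.6, -3.3]
gripper_width: 0.208
grasp_force: 57.6
clock: 11.48
eef_pos: [587.1, -47.7, 153.0]
ee_rot: [3.142, -0.0, 1.312]
contact_force: [-0.2, -0.5, -4.0]
gripper_width: 0.207
grasp_force: 57.5
```

```bash
python3 -m inch '[0,0.33,0,0,0,-0.12,255,0,0.33,0,0,0,-0.13,255,0,0.33,0,0,0,-0.12,255,0,0.33,0,0,0,-0.13,255]'
```

```text
clock: 11.98
eef_pos: [588.3, -48.0, 153.0]
ee_rot: [-3.142, -0.0, 1.321]
contact_force: [0.7, -0.5, -3.5]
gripper_width: 0.206
grasp_force: 57.4
```

```bash
python3 -c "
from h import *
capture('top');capture('scene')
T=capture('top');cv2.imwrite('pics/t5.png',cv2.resize(T['img'][140:260,260:400],(700,600),interpolation=cv2.INTER_CUBIC))"
```

```text
(no output)
```

View pics/t5.png

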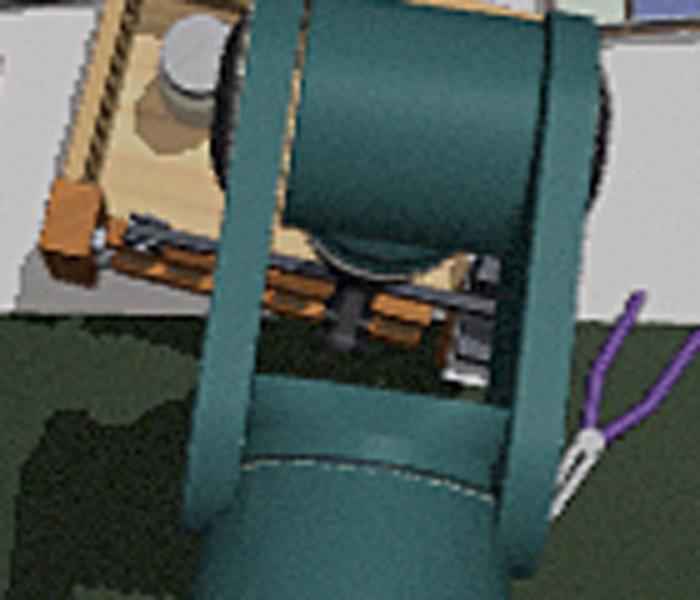

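The bar at (480,300) is over the striker and just in front of the back block, whose edge is near row 285. I'll creep from here.

```bash
python3 -m inch '[0,0.33,0,0,0,-0.12,255,0,0.33,0,0,0,-0.13,255,0,0.33,0,0,0,-0.12,255,0,0,0,0,0,0,255]'
```

```text
clock: 12.62
eef_pos: [589.3, -48.3, 153.0]
ee_rot: [3.142, -0.0, 1.327]
contact_force: [0.2, 0.6, -4.1]
gripper_width: 0.208
grasp_force: 57.3
```

```bash
python3 -m inch '[0,0.33,0,0,0,-0.12,255,0,0.33,0,0,0,-0.13,255,0,0.33,0,0,0,-0.12,255,0,0,0,0,0,0,255]'
```

```text
clock: 13.12
eef_pos: [590.3, -48.6, 153.0]
ee_rot: [3.142, -0.0, 1.334]
contact_force: [0.7, 1.2, -3.6]
gripper_width: 0.206
grasp_force: 57.2
```

```bash
python3 -m inch '[0,0.33,0,0,0,-0.12,255,0,0.33,0,0,0,-0.13,255,0,0.33,0,0,0,-0.12,255,0,0,0,0,0,0,255]'
```

```text
clock: 13.62
eef_pos: [591.2, -48.8, 153.0]
ee_rot: [-3.142, -0.0, 1.34]
contact_force: [-0.0, 1.7, -3.9]
gripper_width: 0.207
grasp_force: 57.2
```

```bash
python3 -m inch '[0,0.33,0,0,0,-0.12,255,0,0.33,0,0,0,-0.13,255,0,0.33,0,0,0,-0.12,255,0,0,0,0,0,0,255]'
```

```text
clock: 14.12
eef_pos: [592.2, -49.0, 153.0]
ee_rot: [3.142, -0.0, 1.347]
contact_force: [1.0, 1.9, -4.8]
gripper_width: 0.207
grasp_force: 57.1
```

```bash
python3 -m inch '[0,0.33,0,0,0,-0.12,255,0,0.33,0,0,0,-0.13,255,0,0.33,0,0,0,-0.12,255,0,0,0,0,0,0,255]'
```

```text
clock: 14.62
eef_pos: [593.1, -49.2, 153.0]
ee_rot: [-3.142, -0.0, 1.353]
contact_force: [-0.2, 3.0, -5.0]
gripper_width: 0.208
grasp_force: 57.1
```

```bash
python3 -m inch '[0,0.33,0,0,0,-0.12,255,0,0.33,0,0,0,-0.13,255,0,0,0,0,0,0,255]'
```

```text
clock: 15.0
eef_pos: [593.2, -49.2, 152.9]
ee_rot: [-3.14, -0.0, 1.358]
contact_force: [-5.8, 3.5, -2.9]
gripper_width: 0.207
grasp_force: 57.7
```

```bash
python3 -m inch '[0,0.33,0,0,0,-0.12,255,0,0.33,0,0,0,-0.13,255,0,0,0,0,0,0,255]'
```

```text
clock: 15.38
eef_pos: [593.4, -49.3, 152.9]
ee_rot: [-3.139, 0.0, 1.362]
contact_force: [-10.7, 5.4, -1.1]
gripper_width: 0.2
grasp_force: 58.3
```

```bash
python3 -c "
from h import *
T=capture('top');S=capture('scene');W=capture('wrist')
cv2.imwrite('pics/t6.png',cv2.hconcat([cv2.resize(T['img'][180:230,330:370],(400,500),interpolation=cv2.INTER_CUBIC),cv2.resize(S['img'][190:240,250:290],(400,500),interpolation=cv2.INTER_CUBIC)]))"
```

```text
(no output)
```

View pics/t6.png

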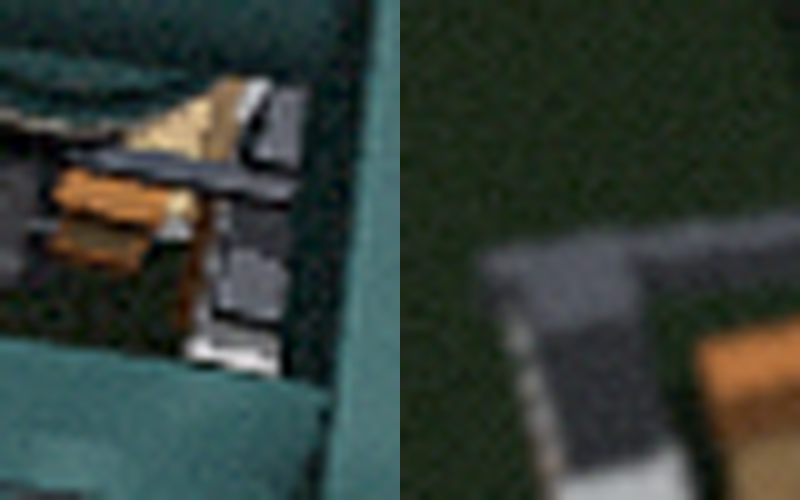

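The bar has met the back block, with about 11 N at the ball and therefore about 7.5 N at the tip. I'll back off to mid-pocket, then lower.

```bash
python3 -m inch '[0,-0.5,0,0,0,0.2,255,0,-0.5,0,0,0,0.2,255,0,-0.5,0,0,0,0.2,255,0,-0.5,0,0,0,0.1,255,0,0,0,0,0,0,255,0,0,0,0,0,0,255]'
```

```text
clock: 16.27
eef_pos: [592.5, -49.1, 153.0]
ee_rot: [3.141, -0.0, 1.35]
contact_force: [1.0, 4.1, -4.2]
gripper_width: 0.205
grasp_force: 57.1
```

```bash
python3 -m inch '[-1.2,0,2.5,0,0,0,255,-1.1,0,2.6,0,0,0,255,-1.1,0,2.7,0,0,0,255,0,0,0,0,0,0,255]'
```

```text
clock: 16.77
eef_pos: [591.6, -52.6, 145.0]
ee_rot: [-3.141, 0.0, 1.349]
contact_force: [0.8, 1.6, -3.4]
gripper_width: 0.204
grasp_force: 57.4
```

```bash
python3 -m inch '[-0.5,-0.4,1.4,0,0,0.1,255,-0.5,0,1.4,0,0,0,255,-0.5,0,1.4,0,0,0,255,-0.4,0,1.2,0,0,0,255,0,0,0,0,0,0,255]'
```

```text
clock: 17.4
eef_pos: [590.9, -54.4, 139.8]
ee_rot: [3.142, 0.0, 1.348]
contact_force: [-0.7, -2.3, -1.4]
gripper_width: 0.203
grasp_force: 58.0
```

```bash
python3 -m inch '[-0.3,0,1,0,0,0,255,-0.3,0,1,0,0,0,255,-0.2,0,1,0,0,0,255,-0.2,0,1,0,0,0,255,0,0,0,0,0,0,255]'
```

```text
clock: 18.02
eef_pos: [590.6, -55.7, 135.9]
ee_rot: [3.141, 0.001, 1.347]
contact_force: [-2.5, -6.6, 1.4]
gripper_width: 0.207
grasp_force: 58.4
```

```bash
python3 -m inch '[-0.5,0,1,0,0,0,255,-0.5,0,1,0,0,0,255,-0.4,0,0.7,0,0,0,255,0,0,0,0,0,0,255]'
```

```text
clock: 18.52
eef_pos: [590.4, -56.6, 133.1]
ee_rot: [3.141, 0.0, 1.348]
contact_force: [-2.3, -4.4, -0.2]
gripper_width: 0.21
grasp_force: 58.2
```

Now I'll open slowly and let the bar settle, then retreat.

```bash
python3 -m inch '[0,0,0,0,0,0,170,0,0,0,0,0,0,140,0,0,0,0,0,0,100,0,0,0,0,0,0,50,0,0,0,0,0,0,0,0,0,0,0,0,0,0,0,0,0,0,0,0,0,0,0,0,0,0,0,0]'
```

```text
clock: 19.52
eef_pos: [590.4, -56.5, 133.1]
ee_rot: [-3.142, -0.0, 1.348]
contact_force: [0.3, -0.2, -0.6]
gripper_width: 1.004
grasp_force: 0.0
```

```bash
python3 -m inch '[0,0,-15,0,0,0,0,0,0,-30,0,0,0,0,0,0,-40,0,0,0,0,0,0,-40,0,0,0,0,0,0,-20,0,0,0,0,0,0,0,0,0,0,0]'
python3 -c "
from h import *
T=capture('top');S=capture('scene');W=capture('wrist')
cv2.imwrite('pics/f.png',cv2.hconcat([cv2.resize(W['img'][0:400,160:480],(400,500),interpolation=cv2.INTER_CUBIC),cv2.resize(S['img'][140:260,250:346],(400,500),interpolation=cv2.INTER_CUBIC)]))"
```

```text
clock: 20.27
eef_pos: [590.7, -56.5, 279.3]
ee_rot: [3.14, -0.0, 1.348]
contact_force: [-0.5, -0.7, -0.6]
gripper_width: 1.002
grasp_force: 0.0
```

View pics/f.png

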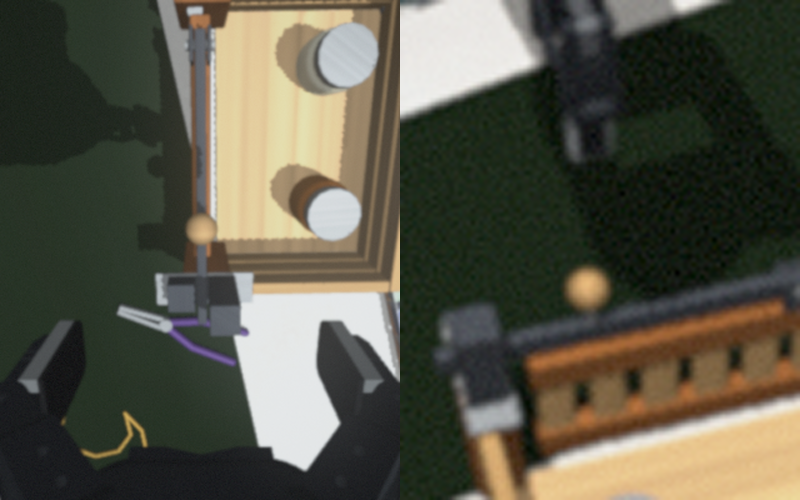

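The bar lies level in the pocket, between the striker (180,293) and the back block (225,315). The gripper is clear of everything.

```bash
python3 -c "
from h import *
print(job.close_job())"
```

```text
the job is handed in; nothing more can be done
None
```

The job is handed in after about 20 s of robot time: the gate is closed with the bar down in the catch pocket, the gripper is clear, estimated force at the catch peaked near 8 N, and the judge's result was not shown.

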